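# Hardness check of a nylon mallet head

### The job

Draw the flat dial gauge straight up out of its slot in the wooden rack by its top edge, then stand it upright with its foot on the middle of the line marked on the nylon mallet head, its broad flat sides running along that line. Press down gently until the sprung table under the head has sunk about half-way (about 6 mm, which takes about 6 N), never down to its stop, and finish while holding the gauge there, still gripped and pressing. Leave the other two plates in the rack, the hammer and the loose amber insert alone.

Things in the scene. Friction and masses are not known exactly. Their poses are not given: they have to be found in the camera images.
- rack: fixed plywood rack 100 (x) x 175 (y) x 50 mm high, on one side of the bench, turned. Three slots open at the top at y = -60, 0, 60 mm, each 54 mm long (x), 15 mm wide (y), 40 mm deep, floor 10 mm above the bench. Origin: centre of the underside; z up.
- gauge: dial gauge, loose, 0.11-0.23 kg, standing in one of the three slots: flat black slab 50 (x) x 12 (y) x 116 mm tall on a steel foot 16 x 12 x 24 mm; 140 mm tall in all, top edge 100 mm above the rack. White dials 42 mm wide on both broad faces, 4 mm proud, centred 78 mm above the foot; flat above 100 mm. Origin: centre of the foot's underside; z up, x along the broad faces.
- fork: bystander: steel plate 50 (x) x 12 (y) x 112 mm tall with a U notch (24 mm wide, 36 mm deep) in its top edge, standing in another slot. Origin: centre of the underside.
- plate: bystander: plain steel plate 50 (x) x 12 (y) x 90 mm tall, standing in the remaining slot. Origin: centre of the underside.
- head: white nylon mallet head, upright cylinder, diameter 60, height 55 mm, flat top, clamped on the sprung steel table (100 x 92 mm) of a fixed grey stand (130 x 120 mm) on the other side of the bench from the rack, turned. Origin: centre of its underside, 58 mm above the bench with the table up (top at 113 mm); z up, x along the marked line.
- mark (a point): middle of the thin dark line (40 x 3 mm, along the head's x, with a 12 mm cross tick at its middle) on the flat top of the mallet head; the line lies 8 mm off the head's centre along the head's y. The point is on the top face.
- anvil (a joint): how far the sprung table with the head has sunk, m: 0 = up (unloaded), 0.012 = down on its stop. It moves straight down on a spring: 0.5 N starts it, then 1 N per mm; it springs back up when released.
- hammer: bystander: loose hammer with a wooden handle, 280 mm long, lying beyond the work. Origin: on its underside.
- insert: bystander: loose amber plastic hammer insert, 50 mm in diameter and 45 mm tall, standing on the bench nearer the robot. Origin: centre of its underside.
Mind the look-alikes: they are no part of the job. Of the things that look like the rack, the smallest one is meant.

How it is judged:
By the outcome, as a careful person would: the job done as asked, in the order asked, and still so for the second after the job is handed in, while the arm keeps its last pose, push and grip.
It also fails if it takes over 40 s, if anything falls off the work surface, if the arm or the gripper's body presses on something with over 40 N, if the wrist force passes 120 N, or if a joint passes its speed limit or range.

### The arm

A 6-joint arm with a two-finger parallel gripper is mounted at the origin on the work surface. World frame = base frame: x ahead of the robot, y to its left, z up, the work surface at z = 0. Lengths are in m, angles in rad, forces in N, time in s.
With the tool pointing down it reaches from about 0.275 to 0.75 m from the base axis. Payload 10.2 kg.
Tool frame: the origin (TCP) lies midway between the tips of the shut fingers; the grasp point (between the pads) lies 19 mm behind it; z points along the fingers, y is the line along which they close (so a half turn about z gives the same grasp; the last joint's range is limited). The gripper opens to 85 mm and grips with 20 to 120 N. Pads are 22 mm wide; open, the fingers measure 114 mm over their backs; the gripper's body (76 mm by 85 mm) begins 54 mm behind the grasp point. The pads swing forward as they close: fully open they stand 13 mm farther back than shut.
Start: joints at [-0.223, 0.313, 1.498, -0, 1.331, -0.223], TCP at [0.525, -0, 0.207] pointing down, gripper open.
Joint ranges: [-2.94, 2.94], [-0.97, 2.17], [0.19, 2.56], [-1.23, 4.37], [0.02, 3.11], [-2.88, 2.88]. Speed limits (rad/s): [2.39, 2.39, 3.01, 3.14, 3.14, 3.14].

### API

Orientations are given as [roll, pitch, yaw] about the fixed x, y, z axes, in that order (R = Rz(yaw) Ry(pitch) Rx(roll)).
In Python, from station import ctrl gives the robot as it stands. The module is installed in compiled form; this text tells all that it offers.
- The arm moves only by the shell command python3 -m crank 'ROWS' [OPENING]. ROWS is JSON, a list of rows, each an object with "travel": the shift along the tool's x, y, z scaled (see below), a list of three; "yaw": the turn about the tool's z scaled (see below). A call has 1 to 10 rows; each row shifts and turns the commanded pose from where the row before left it, along the tool's axes as they then stand; what a row does not reach is not made up. The controller multiplies each number of a shift by 20 mm and each number of a turn by 4 degrees. A row lasts 1/10 s, in which the tool goes at most 50 mm and 8.59 degrees, less where a joint would pass 70% of its speed; a pose out of reach is approached as far as the arm can. A call with a number of a shift or a turn outside -1 to 1 is refused whole. A call with a gripper value outside its range is refused whole. OPENING is the opening, from -1 (shut) to 1 (fully open), set as the call begins (- or left out, the last holds). The fingers move at their own pace and stop on an object; the grip force is fixed at half the most. Time passes only in rows, so rows that do not move let the fingers close. It gives the time, the measured TCP pose, the force, the opening and the grip force at its end, in the units of the state.
- ctrl.sense(): the state, without advancing time (a new reading comes with each control period).
- ctrl.grab_frame(name): name is "scene" or "side" or "wrist"; returns a dict with "img" (480x640x3 uint8, red, green, blue), "z_map" (480x640 float32, m along the optical axis (not along the pixel's ray), 0 where there is no reading), "camera_matrix" (3x3 intrinsics, pixels), "rvec" (rotation vector, rad) and "tvec" (3), from world to camera coordinates, as OpenCV has them; the wrist camera has in their place "mount" (4x4, takes a point from camera to tool coordinates, whose origin is the TCP and whose axes are the flange's). Camera axes: x right, y down, z forward; pixel columns grow to the right and rows downward; lengths in m; the calibration is good to about 2 mm. A picture is of the moment at which its call begins: read the wrist's pose just before it.
- ctrl.job_done(): hands the job in; it is judged then, once.
The state is a dict: "clock": time; "qpos": joint angles; "joint_velocities": joint speeds; "effort": joint torques, N m; "tool_pos": TCP position; "ee_rot": TCP orientation; "wrist_force": force on the tool from outside, world axes, zero at the start; "torque": the same for the moment, N m; "opening": finger opening in m; "grasp_force": force on a finger pad.
Only numpy, scipy, OpenCV 4.12 (cv2) and the standard library are available. Lean on these libraries where they do the work, as an engineer would, in place of code of your own. Each camera call takes 0.05 s, during which the arm holds its last target. There are 200 camera calls.

## Working session

There is one attempt and no reset: what is moved stays moved. The work goes in short steps, Python scripts to look and compute and a shell command to move; the robot and the scene stay as the last step left them, time stands still between calls to the robot, and variables do not carry over. Pictures are saved under pics/ and viewed, at most 10 in all, crops included, and the job is handed in when it is done.

```bash
mkdir -p pics; cat > h.py <<'E'
import numpy as np, cv2
from station import ctrl
def grab(n):
    f=ctrl.grab_frame(n); 
    np.savez(f'{n}.npz',**f); return f
def load(n): return dict(np.load(f'{n}.npz'))
def T(f,s=None):
    if 'mount' in f:
        from scipy.spatial.transform import Rotation as R
        M=np.eye(4);M[:3,:3]=R.from_euler('xyz',s['ee_rot']).as_matrix();M[:3,3]=s['tool_pos'];return M@f['mount']
    M=np.eye(4);M[:3,:3]=cv2.Rodrigues(f['rvec'])[0];M[:3,3]=np.ravel(f['tvec']);return np.linalg.inv(M)
def cloud(f,s=None):
    z=f['z_map'];v,u=np.mgrid[:480,:640];K=f['camera_matrix']
    p=np.stack([(u-K[0,2])/K[0,0]*z,(v-K[1,2])/K[1,1]*z,z],-1);M=T(f,s)
    w=p@M[:3,:3].T+M[:3,3];w[z==0]=np.nan;return w
def ray(f,u,v,h,s=None):
    M=T(f,s);d=M[:3,:3]@np.linalg.inv(f['camera_matrix'])@[u,v,1];o=M[:3,3];return o+d*(h-o[2])/d[2]
E
python3 - <<'E'
from h import *
s=ctrl.sense();print(s)
for n in('scene','side'):
    f=grab(n);cv2.imwrite(f'pics/{n}0.png',f['img'][:,:,::-1]);print(n,T(f)[:3,3].round(3))
E
```

```text
{'clock': 0.0, 'qpos': array([-2.23390065e-01,  3.13445851e-01,  1.49844886e+00,  1.48286184e-05,
        1.33100949e+00, -2.23388891e-01]), 'joint_velocities': array([-1.02392749e-03,  6.59593940e-04, -8.09388716e-04,  5.16069443e-05,
        9.60218666e-04,  3.86076095e-04]), 'effort': array([-5.78409599e-04, -4.12261176e+01, -2.59742296e+01, -3.58453699e-04,
        4.11797926e-03, -1.23038126e-05]), 'tool_pos': array([5.24705518e-01, 6.40854230e-05, 2.06132792e-01]), 'ee_rot': array([-3.14031689e+00, -3.04595547e-04,  1.57079143e+00]), 'wrist_force': array([0.2959331 , 0.07410942, 0.205068  ]), 'torque': array([0.00081338, 0.0111284 , 0.02509706]), 'grasp_force': 0.0, 'opening': 0.08534420750867136}
scene [ 1.053 -0.183  0.892]
side [0.395 1.061 1.262]
```

View pics/scene0.png

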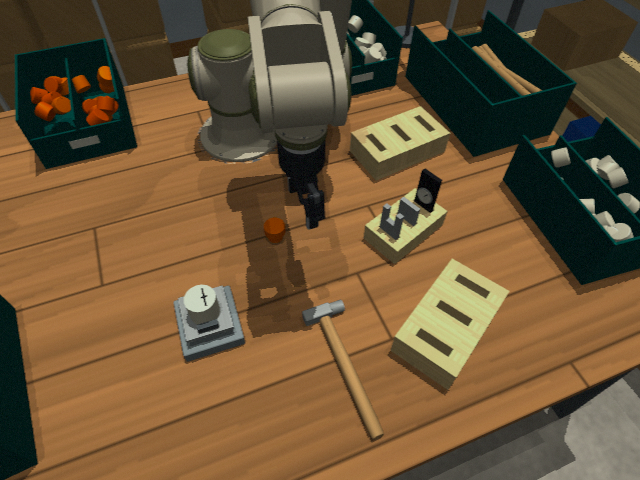

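View pics/side0.png

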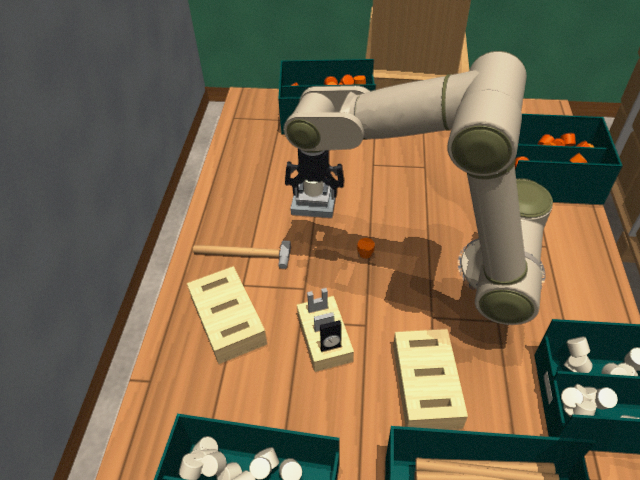

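Three rack-like blocks in the scene view: (400,142), (405,225) and (450,322). The one at (405,225) is the smallest and holds the plates. The gauge is its black slab at (428,190) scene and (331,335) side. The head is at (202,300) scene with the line on top.

```bash
python3 - <<'E'
from h import *
f=load('scene');w=cloud(f);im=f['img'].astype(int)
g=load('side');wg=cloud(g)
def rect(P,n):
    r=cv2.minAreaRect((P[:,:2]*1000).astype(np.float32));print(n,len(P),np.round(r[0],1),np.round(r[1],1),round(r[2],1),'z',np.percentile(P[:,2],[1,50,99]).round(4))
for n,W,F in(('scene',w,f),('side',wg,g)):
    # racks tops
    I=F['img'].astype(int)
    m=(np.abs(W[...,2]-.05)<.006)&(I.min(-1)>90)
    k,l,st,c=cv2.connectedComponentsWithStats(m.astype(np.uint8))
    for i in range(1,k):
        if st[i,4]>150: print(c[i].round());rect(W[l==i],n+' rack-h')
    # gauge
    B=W[(W[...,2]>.075)&(W[...,2]<.17)&(W[...,0]>.3)&(W[...,0]<.75)&(W[...,1]>.1)&(W[...,1]<.4)]
    rect(B,n+' plates')
    for a,b in((.118,.155),(.08,.155)):
        G=W[(W[...,2]>a)&(W[...,2]<b)&(I.max(-1)<60)&(W[...,0]>.3)&(W[...,0]<.75)&(W[...,1]>.1)&(W[...,1]<.45)]
        if len(G)>5: rect(G,n+' gauge black')
    T_=(np.abs(W[...,2]-.113)<.005)&(W[...,0]>.3)&(W[...,1]<-.05)
    if T_.sum()>20: rect(W[T_],n+' head top'); 
ys,xs=np.where((im.max(-1)<90)); s=(xs>185)&(xs<220)&(ys>284)&(ys<312)
P=np.array([ray(f,u,v,.113) for u,v in zip(xs[s],ys[s])]);rect(P,'line')
a=cv2.resize(f['img'][160:270,350:470],None,fx=5,fy=5,interpolation=cv2.INTER_CUBIC)
b=cv2.resize(f['img'][270:340,170:245],None,fx=2.6,fy=5*550/110*.0+7.857,interpolation=cv2.INTER_CUBIC)
cv2.imwrite('pics/crop1.png',np.hstack([a,b[:550]])[...,::-1])
E
```

```text
[407. 227.]
scene rack-h 967 [481.5 271.5] [100.1 179.4] 19.8 z [0.046  0.0495 0.0534]
scene plates 1185 [482.1 271.3] [ 51.8 137.5] 20.4 z [0.0755 0.1016 0.1512]
scene gauge black 288 [482.8 270. ] [ 50.9 131.8] 20.7 z [0.1187 0.1388 0.1526]
scene gauge black 693 [482.7 269.2] [ 51.3 133.2] 20.5 z [0.0806 0.1127 0.1519]
scene head top 835 [ 605.1 -388.6] [ 81.  407.3] 19.3 z [0.1083 0.112  0.1169]
[323. 331.]
side rack-h 1286 [483.1 269.8] [101.3 178.3] 20.8 z [0.0447 0.05   0.0552]
side plates 902 [482.6 272. ] [ 51.4 142.1] 20.3 z [0.0755 0.1026 0.1525]
side gauge black 237 [463.2 327.2] [47.1 16.5] 19.8 z [0.1186 0.1426 0.1538]
side gauge black 299 [463.3 326.8] [47.6 16.5] 18.7 z [0.0862 0.1357 0.1536]
side head top 1042 [ 941.2 -616.5] [1256.5 1098.2] 81.2 z [0.1081 0.1131 0.1178]
line 117 [ 565.5 -212.3] [57.6 47.2] 68.7 z [0.113 0.113 0.113]
```

View pics/crop1.png

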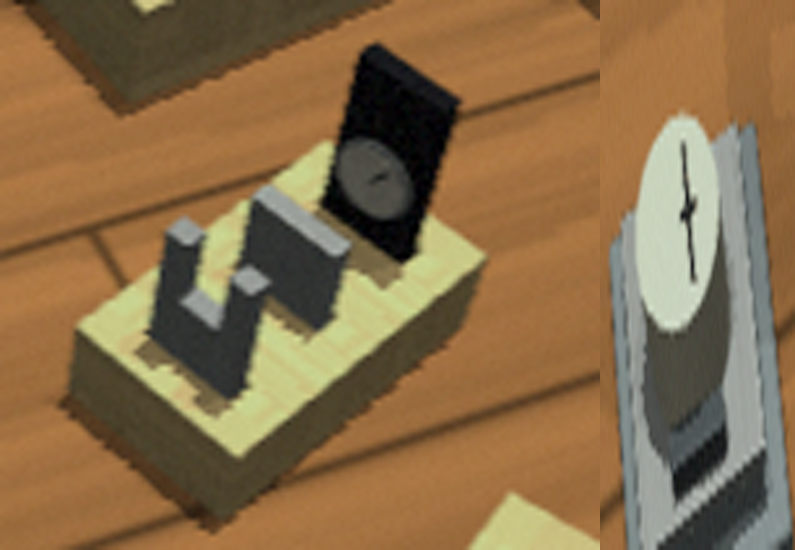

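The crop confirms the black slab with the dial in the +y slot of the small rack. Its slot position predicts about (462,327) at yaw 20°, and the side cloud gives (463,327). I'll move above it at the current height and refine the mark at the same time.

```bash
python3 -m crank '[{"travel":[1,-0.2,0]},{"travel":[1,-0.2,0]},{"travel":[1,-0.2,0]},{"travel":[1,-0.2,0]},{"travel":[1,-0.2,0]},{"travel":[1,-0.2,0]},{"travel":[1,-0.2,0]},{"travel":[1,-0.2,0]},{"travel":[1,-0.2,0]},{"travel":[1,-0.2,0]}]' 1
python3 -m crank '[{"travel":[1,-0.2,0]},{"travel":[1,-0.2,0]},{"travel":[1,-0.2,0]},{"travel":[1,-0.2,0]},{"travel":[1,-0.2,0]},{"travel":[1,-0.1,0]},{"travel":[0.35,0,0]},{"yaw":1},{"yaw":1},{"yaw":1}]'
python3 -m crank '[{"yaw":1},{"yaw":1},{"yaw":1},{"yaw":1},{"yaw":1},{"yaw":1},{"yaw":1},{"yaw":1},{"yaw":1},{"yaw":1}]'
python3 -m crank '[{"yaw":1},{"yaw":1},{"yaw":1},{"yaw":1},{"yaw":0.4},{"yaw":0}]'
python3 - <<'E'
from h import *
def rect(P,n):
    r=cv2.minAreaRect((P[:,:2]*1000).astype(np.float32));print(n,len(P),np.round(r[0],1),np.round(r[1],1),round(r[2],1))
for n,u0,v0 in(('scene',203,298),('side',312,187)):
    f=grab(n);I=f['img'].astype(int);W=cloud(f)
    near=(np.abs(W[...,0]-.555)<.06)&(np.abs(W[...,1]+.215)<.06)
    H=near&(np.abs(W[...,2]-.113)<.006)
    k,l,st,c=cv2.connectedComponentsWithStats(H.astype(np.uint8));i=1+np.argmax(st[1:,4])
    c0=np.nonzero(l==i);hull=cv2.convexHull(np.stack(c0[::-1],1).astype(np.int32))
    P=np.array([ray(f,*p,.113) for p in hull[:,0]]);print(n,'circle',np.round(cv2.minEnclosingCircle((P[:,:2]*1000).astype(np.float32)),1) if 0 else cv2.minEnclosingCircle((P[:,:2]*1000).astype(np.float32)), W[l==i].mean(0).round(4))
    m=np.zeros((480,640),np.uint8);cv2.fillConvexPoly(m,hull,1);m=cv2.erode(m,np.ones((3,3)))>0
    br=I.max(-1);wgt=np.where(m,np.clip(np.median(br[m])*.85-br,0,None),0)
    ys,xs=np.nonzero(wgt);q=wgt[ys,xs].astype(float);Q=np.array([ray(f,u,v,.113)[:2] for u,v in zip(xs,ys)])*1000
    mu=np.average(Q,0,q);C=np.cov((Q-mu).T,aweights=q);e,V=np.linalg.eigh(C);d=V[:,1]
    print(n,len(Q),'mark',mu.round(1),'std',np.sqrt(e).round(1),'ang',np.degrees(np.arctan2(d[1],d[0])).round(1))
s=ctrl.sense();f=grab('wrist');cv2.imwrite('pics/w1.png',f['img'][...,::-1]);W=cloud(f,s)
print(s['clock'],s['tool_pos'].round(4),s['ee_rot'].round(3),s['qpos'].round(2))
G=W[(np.abs(W[...,2]-.150)<.006)&(np.hypot(W[...,0]-.462,W[...,1]-.327)<.05)]
if len(G)>5: rect(G,'gauge top');print(G.mean(0).round(4))
E
```

```text
scene circle ((558.9662475585938, -220.94842529296875), 31.368179321289062) [ 0.5581 -0.2211  0.1119]
scene 84 mark [ 563.7 -214.6] std [ 4.5 14.8] ang 171.9
side circle ((560.4825439453125, -199.37071228027344), 19.6112117767334) [ 0.5605 -0.1963  0.1114]
side 9 mark [ 562.3 -191.8] std [3.2 8.8] ang -176.3
0.2 [0.5248 0.     0.2063] [-3.141 -0.     1.571] [-0.22  0.31  1.5  -0.    1.33 -0.22]invalid input at $[0]: expected keys travel, yaw
invalid input at $[0]: expected keys travel, yaw
invalid input at $[0]: expected keys travel, yaw
invalid input at $[0]: expected keys travel, yaw
```

View pics/w1.png

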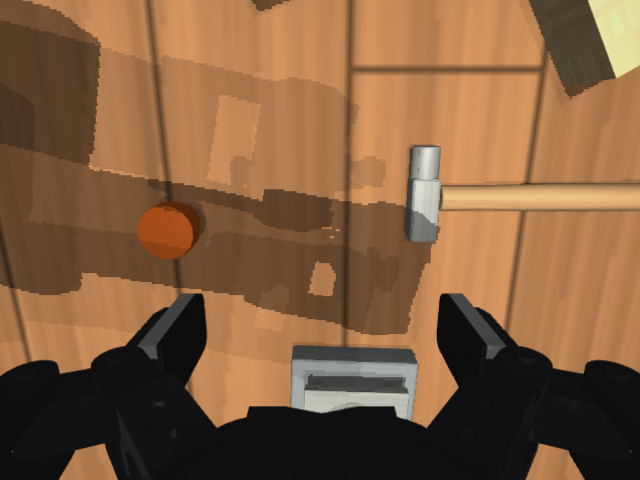

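The wrist picture shows the arm still at the start (insert at (170,230), hammer at (425,195)). The calls were refused because each row needs both keys, so I'm retyping them.

```bash
python3 -m crank '[{"travel":[1,-0.2,0],"yaw":0},{"travel":[1,-0.2,0],"yaw":0},{"travel":[1,-0.2,0],"yaw":0},{"travel":[1,-0.2,0],"yaw":0},{"travel":[1,-0.2,0],"yaw":0},{"travel":[1,-0.2,0],"yaw":0},{"travel":[1,-0.2,0],"yaw":0},{"travel":[1,-0.2,0],"yaw":0},{"travel":[1,-0.2,0],"yaw":0},{"travel":[1,-0.2,0],"yaw":0}]' 1
python3 -m crank '[{"travel":[1,-0.2,0],"yaw":0},{"travel":[1,-0.2,0],"yaw":0},{"travel":[1,-0.2,0],"yaw":0},{"travel":[1,-0.2,0],"yaw":0},{"travel":[1,-0.2,0],"yaw":0},{"travel":[1,-0.1,0],"yaw":0},{"travel":[0.35,0,0],"yaw":0},{"travel":[0,0,0],"yaw":1},{"travel":[0,0,0],"yaw":1},{"travel":[0,0,0],"yaw":1}]'
python3 -m crank '[{"travel":[0,0,0],"yaw":1},{"travel":[0,0,0],"yaw":1},{"travel":[0,0,0],"yaw":1},{"travel":[0,0,0],"yaw":1},{"travel":[0,0,0],"yaw":1},{"travel":[0,0,0],"yaw":1},{"travel":[0,0,0],"yaw":1},{"travel":[0,0,0],"yaw":1},{"travel":[0,0,0],"yaw":1},{"travel":[0,0,0],"yaw":1}]'
python3 -m crank '[{"travel":[0,0,0],"yaw":1},{"travel":[0,0,0],"yaw":1},{"travel":[0,0,0],"yaw":1},{"travel":[0,0,0],"yaw":1},{"travel":[0,0,0],"yaw":0.4},{"travel":[0,0,0],"yaw":0},{"travel":[0,0,0],"yaw":0}]'
cat > mark.py <<'E'
from h import *
for n in('scene','side'):
    f=grab(n);I=f['img'].astype(int);W=cloud(f)
    near=(np.abs(W[...,0]-.559)<.045)&(np.abs(W[...,1]+.22)<.045)
    H=near&(np.abs(W[...,2]-.113)<.008)
    k,l,st,c=cv2.connectedComponentsWithStats(H.astype(np.uint8));i=1+np.argmax(st[1:,4])
    hull=cv2.convexHull(np.argwhere(l==i)[:,::-1].astype(np.int32))
    P=np.array([ray(f,*p,.113)[:2]*1000 for p in hull[:,0]],np.float32);print(n,'ellipse',[np.round(x,1) for x in cv2.fitEllipse(P)],'px',c[i].round())
    m=np.zeros((480,640),np.uint8);cv2.fillConvexPoly(m,hull,1);m=cv2.erode(m,np.ones((5,5)))>0
    br=I.max(-1);wgt=np.where(m,np.clip(np.median(br[m])*.85-br,0,None),0)
    ys,xs=np.nonzero(wgt);q=wgt[ys,xs].astype(float);Q=np.array([ray(f,u,v,.113)[:2] for u,v in zip(xs,ys)])*1000
    mu=np.average(Q,0,q);C=np.cov((Q-mu).T,aweights=q);e,V=np.linalg.eigh(C);d=V[:,1]
    t=(Q-mu)@d;print(n,len(Q),'mark',mu.round(1),'std',np.sqrt(e).round(1),'ang',np.degrees(np.arctan2(d[1],d[0])).round(1),'mid of ends',(mu+d*(t.min()+t.max())/2).round(1),t.min().round(),t.max().round())
E
python3 mark.py
python3 - <<'E'
from h import *
def rect(P,n):
    r=cv2.minAreaRect((P[:,:2]*1000).astype(np.float32));print(n,len(P),np.round(r[0],1),np.round(r[1],1),round(r[2],1))
s=ctrl.sense();f=grab('wrist');cv2.imwrite('pics/w2.png',f['img'][...,::-1]);W=cloud(f,s)
print(s['clock'],s['tool_pos'].round(4),s['ee_rot'].round(3),s['qpos'].round(2))
G=W[(np.abs(W[...,2]-.150)<.006)&(np.hypot(W[...,0]-.462,W[...,1]-.327)<.05)]
if len(G)>5: rect(G,'gauge top');print(G.mean(0).round(4))
E
```

```text
clock: 1.25
tool_pos: [0.4847, 0.2008, 0.2066]
ee_rot: [-3.141, 0.0, 1.571]
wrist_force: [-0.6, -0.6, -0.4]
opening: 0.0858
grasp_force: 0.0
clock: 2.25
tool_pos: [0.4632, 0.3265, 0.2066]
ee_rot: [-3.141, 0.0, 1.358]
wrist_force: [0.2, -0.4, -0.6]
opening: 0.0854
grasp_force: 0.0
clock: 3.25
tool_pos: [0.4632, 0.3264, 0.2066]
ee_rot: [3.142, 0.0, 0.66]
wrist_force: [-0.1, -0.3, -0.4]
opening: 0.0854
grasp_force: 0.0
clock: 3.95
tool_pos: [0.4631, 0.3268, 0.2067]
ee_rot: [3.142, 0.0, 0.357]
wrist_force: [-0.5, 0.3, 0.3]
opening: 0.0857
grasp_force: 0.0
scene ellipse [array([ 559.6, -220.7]), array([59.4, 64.6]), np.float64(96.7)] px [200. 299.]
scene 69 mark [ 558.9 -214. ] std [ 2.3 11.6] ang 174.6 mid of ends [ 562.5 -214.3] -29.0 22.0
side ellipse [array([ 558.7, -217.9]), array([57.6, 71.7]), np.float64(179.2)] px [313. 177.]
side 24 mark [ 559.8 -214.1] std [7.4 8.9] ang 173.7 mid of ends [ 561.1 -214.2] -20.0 17.0
4.05 [0.463  0.3269 0.2067] [3.142 0.    0.357] [ 0.41  0.41  1.37 -0.    1.37  1.62]
gauge top 1585 [461.3 324.7] [50.3 11.9] 20.8
[0.4624 0.325  0.1494]
```

View pics/w2.png

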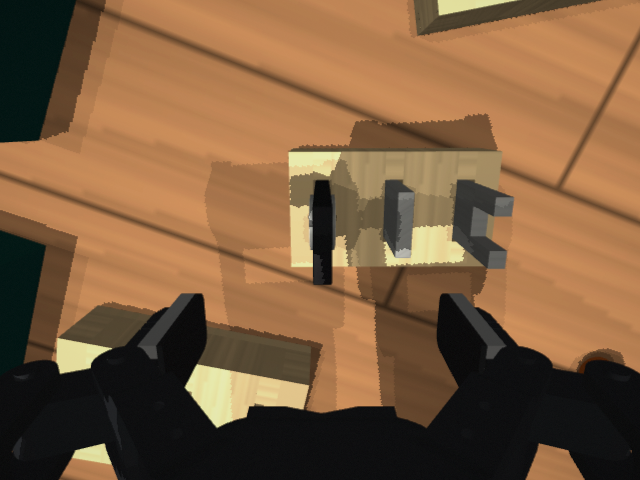

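The wrist view shows the gauge (322,232) between the fingers, with the plate (400,220) and the fork (485,225) to the right. Its top is measured at (461.5,325), z 0.149, yaw 20.8°, size 50x12, which matches the description. I'll descend 94 mm, close and lift.

```bash
python3 -m crank '[{"travel":[-0.08,0.07,0],"yaw":0},{"travel":[0,0,1],"yaw":0},{"travel":[0,0,1],"yaw":0},{"travel":[0,0,1],"yaw":0},{"travel":[0,0,1],"yaw":0},{"travel":[0,0,0.65],"yaw":0},{"travel":[0,0,0],"yaw":0},{"travel":[0,0,0],"yaw":0}]' 1
python3 -m crank '[{"travel":[0,0,0],"yaw":0},{"travel":[0,0,0],"yaw":0},{"travel":[0,0,0],"yaw":0},{"travel":[0,0,0],"yaw":0},{"travel":[0,0,0],"yaw":0},{"travel":[0,0,0],"yaw":0},{"travel":[0,0,0],"yaw":0},{"travel":[0,0,0],"yaw":0}]' -1
```

```text
clock: 4.9
tool_pos: [0.4623, 0.3252, 0.1144]
ee_rot: [-3.142, -0.001, 0.356]
wrist_force: [0.3, 0.7, 1.1]
opening: 0.0856
grasp_force: 0.0
clock: 5.7
tool_pos: [0.4622, 0.3252, 0.114]
ee_rot: [-3.141, -0.001, 0.356]
wrist_force: [0.0, 0.7, 3.8]
opening: 0.0098
grasp_force: 60.4
```

```bash
python3 -m crank '[{"travel":[0,0,-0.3],"yaw":0},{"travel":[0,0,-0.5],"yaw":0},{"travel":[0,0,-0.5],"yaw":0},{"travel":[0,0,-0.7],"yaw":0},{"travel":[0,0,-1],"yaw":0},{"travel":[0,0,-1],"yaw":0},{"travel":[0,0,-1],"yaw":0},{"travel":[0,0,-1],"yaw":0},{"travel":[0,0,-1],"yaw":0},{"travel":[0,0,0],"yaw":0}]'
python3 - <<'E'
from h import *
s=ctrl.sense();print(s['qpos'].round(2),s['wrist_force'],s['opening'])
a=grab('scene')['img'];b=grab('side')['img']
cv2.imwrite('pics/lift.png',np.hstack([cv2.resize(a[100:270,340:500],None,fx=2.5,fy=2.5),cv2.resize(b[200:370,250:410],None,fx=2.5,fy=2.5)])[...,::-1])
E
```

```text
clock: 6.7
tool_pos: [0.4628, 0.3255, 0.2568]
ee_rot: [-3.141, -0.006, 0.356]
wrist_force: [0.7, -1.0, -2.8]
opening: 0.0099
grasp_force: 59.8
[0.41 0.37 1.29 0.   1.48 1.62] [ 0.71998522 -1.02166074 -2.76320267] 0.009936382581207702
```

View pics/lift.png

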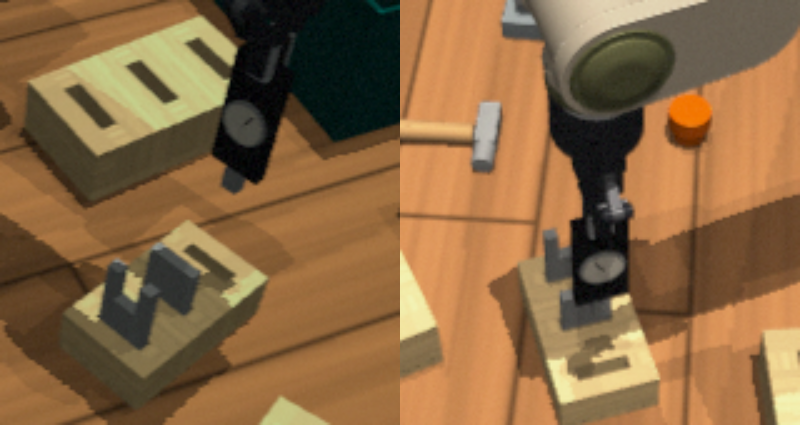

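The pull worked. The gauge hangs upright with its steel foot clear of the rack (scene crop (235,185)), and the plate and fork are still in place. Next I'll carry it to a viewing pose about 70 mm short of the mark and turn to the line's angle.

```bash
python3 -m crank '[{"travel":[-0.15,0.5,0],"yaw":0},{"travel":[-0.31,1,0],"yaw":0},{"travel":[-0.31,1,0],"yaw":0},{"travel":[-0.31,1,0],"yaw":0},{"travel":[-0.31,1,0],"yaw":0},{"travel":[-0.31,1,0],"yaw":0},{"travel":[-0.31,1,0],"yaw":0},{"travel":[-0.31,1,0],"yaw":0},{"travel":[-0.31,1,0],"yaw":0},{"travel":[-0.31,1,0],"yaw":0}]'
python3 -m crank '[{"travel":[-0.31,1,0],"yaw":0},{"travel":[-0.31,1,0],"yaw":0},{"travel":[-0.31,1,0],"yaw":0},{"travel":[-0.31,1,0],"yaw":0},{"travel":[-0.31,1,0],"yaw":0},{"travel":[-0.31,1,0],"yaw":0},{"travel":[-0.31,1,0],"yaw":0},{"travel":[-0.31,1,0],"yaw":0},{"travel":[-0.31,1,0],"yaw":0},{"travel":[-0.31,1,0],"yaw":0}]'
python3 -m crank '[{"travel":[-0.31,1,0],"yaw":0},{"travel":[-0.31,1,0],"yaw":0},{"travel":[-0.31,1,0],"yaw":0},{"travel":[-0.31,1,0],"yaw":0},{"travel":[-0.31,1,0],"yaw":0},{"travel":[-0.25,0.8,0],"yaw":0},{"travel":[0,0,0],"yaw":1},{"travel":[0,0,0],"yaw":1},{"travel":[0,0,0],"yaw":1},{"travel":[0,0,0],"yaw":1}]'
python3 -m crank '[{"travel":[0,0,0],"yaw":1},{"travel":[0,0,0],"yaw":1},{"travel":[0,0,0],"yaw":0.6},{"travel":[0,0,0],"yaw":0},{"travel":[0,0,0],"yaw":0}]'
python3 - <<'E'
from h import *
s=ctrl.sense();f=grab('wrist');cv2.imwrite('pics/w3.png',f['img'][...,::-1]);W=cloud(f,s)
print(s['clock'],s['tool_pos'].round(4),s['ee_rot'].round(3),s['qpos'].round(2),s['wrist_force'].round(1))
np.savez('ws.npz',tool_pos=s['tool_pos'],ee_rot=s['ee_rot'])
I=f['img'].astype(int)
H=(np.abs(W[...,2]-.113)<.006)&(np.hypot(W[...,0]-.559,W[...,1]+.22)<.05)
k,l,st,c=cv2.connectedComponentsWithStats(H.astype(np.uint8));i=1+np.argmax(st[1:,4])
hull=cv2.convexHull(np.argwhere(l==i)[:,::-1].astype(np.int32));print(st[i])
P=np.array([ray(f,*p,.113,s)[:2]*1000 for p in hull[:,0]],np.float32);print(cv2.minEnclosingCircle(P),cv2.fitEllipse(P))
m=np.zeros((480,640),np.uint8);cv2.fillConvexPoly(m,hull,1);m=cv2.erode(m,np.ones((7,7)))>0
b=m&(I.max(-1)<90)
ys,xs=np.nonzero(b);Q=np.array([ray(f,u,v,.113,s)[:2]*1000 for u,v in zip(xs,ys)],np.float32)
print(len(Q),xs.min(),xs.max(),ys.min(),ys.max(),cv2.minAreaRect(Q),Q.mean(0),cv2.fitLine(Q,cv2.DIST_HUBER,0,.01,.01).ravel())
E
```

```text
clock: 7.8
tool_pos: [0.4725, 0.1251, 0.2527]
ee_rot: [-3.141, 0.002, 0.356]
wrist_force: [0.7, 0.7, -1.7]
opening: 0.0102
grasp_force: 59.7
clock: 8.8
tool_pos: [0.4839, -0.0837, 0.2527]
ee_rot: [-3.14, 0.001, 0.356]
wrist_force: [-0.1, -0.7, -1.7]
opening: 0.0104
grasp_force: 59.7
clock: 9.8
tool_pos: [0.4909, -0.204, 0.253]
ee_rot: [-3.141, 0.001, 0.074]
wrist_force: [-0.2, 0.0, -2.5]
opening: 0.0104
grasp_force: 59.7
clock: 10.3
tool_pos: [0.4911, -0.2039, 0.2533]
ee_rot: [-3.141, 0.001, -0.104]
wrist_force: [0.1, 0.5, -2.0]
opening: 0.01
grasp_force: 59.7
10.3 [ 0.4911 -0.2039  0.2533] [-3.141e+00  1.000e-03 -1.040e-01] [-0.61  0.3   1.39 -0.    1.45  1.06] [ 0.1  0.5 -2. ]
[ 299   84   78   82 4937]
((557.2445678710938, -223.7567596435547), 29.845035552978516) ((557.2406005859375, -223.74725341796875), (59.23133087158203, 59.530513763427734), 102.25733947753906)
204 320 334 100 152 ((557.38427734375, -215.64569091796875), (10.660303115844727, 37.623146057128906), 75.11368560791016) [ 557.5713  -215.53365] [ 9.9927783e-01 -3.7997074e-02  5.5765826e+02 -2.1548447e+02]
```

View pics/w3.png

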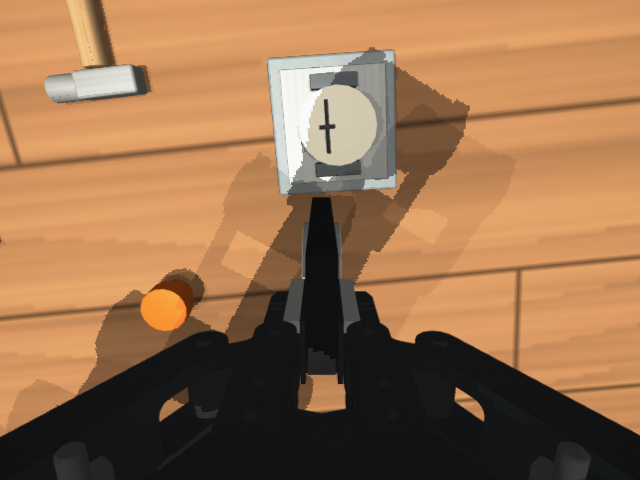

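The wrist view shows the head at (338,125) with the line at (327,126), and the gauge edge-on at (321,230). Line angle is about -2.2°, and the head centre is 8.2 mm from the line, so the geometry agrees. To cancel camera bias I'll measure the gripped gauge in the same wrist frame.

```bash
python3 - <<'E'
from h import *
s=dict(np.load('ws.npz'));f=load('wrist');W=cloud(f,s)
from scipy.spatial.transform import Rotation as R
Rm=R.from_euler('xyz',s['ee_rot']).as_matrix()
t=(W-s['tool_pos'])@Rm*1000
for v in range(198,300,12):
    r=t[v,300:345];I=f['img'][v,300:345].max(-1);k=(r[:,2]>-45)&(r[:,2]<110)&(I<45)&(np.abs(r[:,1])<12)
    if k.sum(): print(v,300+np.nonzero(k)[0][[0,-1]],r[k].mean(0).round(1),'y',r[k,1].min().round(1),r[k,1].max().round(1))
k=(np.abs(t[...,1])<6)&(t[...,2]>60)&(t[...,2]<105)&(t[...,0]>-40)&(t[...,0]<40);print('low',k.sum(),t[k].mean(0) if k.any() else '')
m=np.array([557.5,-215.5,113])
print('mark in tool',(m-s['tool_pos']*1000)@Rm)
# gauge in scene / side
for n in('scene','side'):
    f=grab(n);W=cloud(f);t=(W-s['tool_pos'])@Rm*1000
    for a,b in((5,70),(82,100)):
        k=(np.abs(t[...,0])<40)&(np.abs(t[...,1])<25)&(t[...,2]>a)&(t[...,2]<b)
        if k.sum()>8:
            print(n,a,k.sum(),'min',np.percentile(t[k],2,0).round(1),'max',np.percentile(t[k],98,0).round(1))
E
python3 mark.py
```

```text
198 [312 329] [24.3 -0.  74. ] y -5.4 5.3
210 [311 331] [24.3  0.3 38.7] y -5.1 5.8
222 [309 333] [24.3  0.3 11.8] y -5.4 6.1
234 [308 334] [24.4  0.4 -9.2] y -5.1 5.9
246 [307 336] [ 24.4   0.6 -26.1] y -4.9 6.1
258 [306 337] [ 22.9   0.4 -35.5] y -5.0 6.1
270 [306 337] [ 18.3   0.5 -35.5] y -5.1 6.1
282 [304 338] [ 13.6   0.4 -35.3] y -6.0 6.7
294 [303 340] [  9.7   0.5 -37.1] y -5.9 7.0
low 110 [24.3151434   0.2723428  68.94796479]
mark in tool [ 67.33489941   4.71127019 140.24170828]
scene 5 281 min [-14.  -11.7   5.8] max [24.9  6.9 67.6]
scene 82 11 min [-4.9 -8.5 82.2] max [18.6 -5.7 97.7]
side 5 320 min [-24.5 -14.    6.7] max [24.5  0.4 68.2]
side 82 31 min [-13.7 -12.6  82.2] max [ 9.9  2.4 98.9]
scene ellipse [array([ 559.3, -220.9]), array([59.5, 63.9]), np.float64(89.6)] px [200. 299.]
scene 65 mark [ 557.  -213.6] std [ 2.1 10.4] ang 176.7 mid of ends [ 562.1 -213.9] -30.0 20.0
side ellipse [array([ 557.6, -218.8]), array([59.9, 68.3]), np.float64(12.7)] px [313. 177.]
side 25 mark [ 559.9 -216.5] std [2.2 9.4] ang -179.7 mid of ends [ 560.7 -216.5] -19.0 17.0
```

```bash
python3 -m crank '[{"travel":[0.7,0.05,0],"yaw":0},{"travel":[0.7,0.05,0],"yaw":0},{"travel":[0.7,0.05,0],"yaw":0},{"travel":[0.7,0.05,0],"yaw":0},{"travel":[0.6,0.025,0],"yaw":0},{"travel":[0,0,0],"yaw":-0.95},{"travel":[0,0,0.5],"yaw":0},{"travel":[0,0,0.5],"yaw":0},{"travel":[0,0,0.4],"yaw":0},{"travel":[0,0,0],"yaw":0}]'
python3 - <<'E'
from h import *
s=ctrl.sense();print(s['tool_pos'].round(4),s['ee_rot'].round(4),s['wrist_force'].round(1))
o=[]
a=grab('scene')['img'];b=grab('side')['img'];w=grab('wrist')['img']
o=[cv2.resize(a[220:340,150:270],(400,400)),cv2.resize(b[90:230,250:390],(400,400))]
cv2.imwrite('pics/near.png',np.hstack(o)[...,::-1])
E
```

```text
clock: 11.55
tool_pos: [0.5579, -0.2151, 0.224]
ee_rot: [-3.14, 0.003, -0.039]
wrist_force: [-0.1, -0.5, -1.5]
opening: 0.0104
grasp_force: 59.6
[ 0.5579 -0.2151  0.224 ] [-3.1401e+00  2.6000e-03 -3.9200e-02] [-0.1 -0.5 -1.5]
```

View pics/near.png

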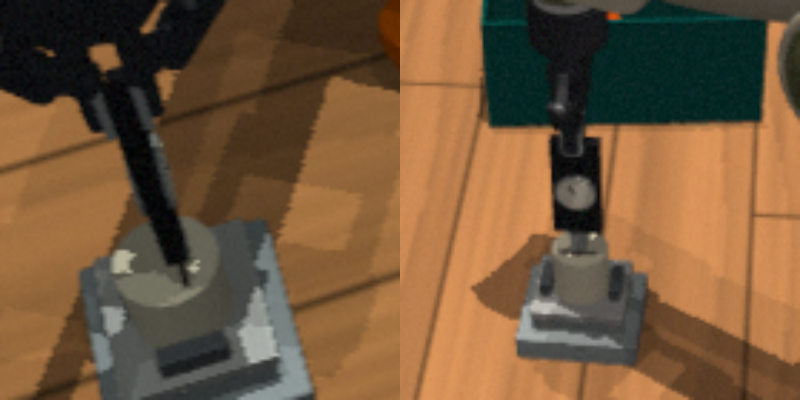

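In the scene crop the gauge's edge lines up with the visible end of the line at (185,283). In the side crop the foot (578,240) is centred over the line (578,252). I'll lower it in small steps, watching force and height.

```bash
python3 -m crank '[{"travel":[0.04,0,0.1],"yaw":0},{"travel":[0,0,0.1],"yaw":0},{"travel":[0,0,0],"yaw":0},{"travel":[0,0,0],"yaw":0}]'
python3 -m crank '[{"travel":[0,0,0.05],"yaw":0},{"travel":[0,0,0],"yaw":0},{"travel":[0,0,0],"yaw":0}]'
python3 -m crank '[{"travel":[0,0,0.05],"yaw":0},{"travel":[0,0,0],"yaw":0},{"travel":[0,0,0],"yaw":0}]'
python3 -m crank '[{"travel":[0,0,0.05],"yaw":0},{"travel":[0,0,0],"yaw":0},{"travel":[0,0,0],"yaw":0}]'
python3 -m crank '[{"travel":[0,0,0.05],"yaw":0},{"travel":[0,0,0],"yaw":0},{"travel":[0,0,0],"yaw":0}]'
```

```text
clock: 12.1
tool_pos: [0.5594, -0.2154, 0.2217]
ee_rot: [3.142, 0.0, -0.038]
wrist_force: [0.4, -0.7, -2.5]
opening: 0.0102
grasp_force: 59.7
clock: 12.4
tool_pos: [0.5594, -0.2154, 0.2207]
ee_rot: [-3.142, 0.0, -0.038]
wrist_force: [0.3, 0.7, -2.0]
opening: 0.0102
grasp_force: 59.7
clock: 12.7
tool_pos: [0.5593, -0.2154, 0.2196]
ee_rot: [-3.142, 0.0, -0.038]
wrist_force: [-0.2, 0.2, -3.1]
opening: 0.0101
grasp_force: 59.7
clock: 13.0
tool_pos: [0.5594, -0.2154, 0.2187]
ee_rot: [3.142, 0.0, -0.038]
wrist_force: [-0.0, 0.4, -2.9]
opening: 0.0102
grasp_force: 59.7
clock: 13.3
tool_pos: [0.5594, -0.2154, 0.2177]
ee_rot: [-3.142, 0.0, -0.038]
wrist_force: [-0.6, 0.0, -1.1]
opening: 0.01
grasp_force: 59.7
```

```bash
python3 -m crank '[{"travel":[0,0,0.05],"yaw":0},{"travel":[0,0,0],"yaw":0},{"travel":[0,0,0],"yaw":0}]'
python3 -m crank '[{"travel":[0,0,0.05],"yaw":0},{"travel":[0,0,0],"yaw":0},{"travel":[0,0,0],"yaw":0}]'
python3 -m crank '[{"travel":[0,0,0.05],"yaw":0},{"travel":[0,0,0],"yaw":0},{"travel":[0,0,0],"yaw":0}]'
python3 -m crank '[{"travel":[0,0,0.05],"yaw":0},{"travel":[0,0,0],"yaw":0},{"travel":[0,0,0],"yaw":0}]'
cat > chk.py <<'E'
from h import *
# table height via the head top in scene & side, and averaged force
F=[]
for i in range(6):
    for n in('scene','side'):
        f=ctrl.grab_frame(n);s=ctrl.sense();F.append(s['wrist_force'])
        if i<3:
            W=cloud(f);k=(np.hypot(W[...,0]-.559,W[...,1]+.222)<.024)&(W[...,2]>.098)&(W[...,2]<.118)&(f['img'].max(-1)>90);print(n,k.sum(),np.median(W[k][:,2]).round(4))
print('F',np.mean(F,0).round(2),s['clock'],s['tool_pos'].round(4),s['ee_rot'].round(4),s['torque'].round(2))
E
python3 chk.py; python3 - <<'E'
from h import *
f=load('side');W=cloud(f);k=(np.hypot(W[...,0]-.559,W[...,1]+.222)<.024)&(W[...,2]>.098)&(W[...,2]<.118)&(f['img'].max(-1)>90);print('prior side',k.sum(),np.median(W[k][:,2]))
f=load('scene');W=cloud(f);k=(np.hypot(W[...,0]-.559,W[...,1]+.222)<.024)&(W[...,2]>.098)&(W[...,2]<.118)&(f['img'].max(-1)>90);print('prior scene',k.sum(),np.median(W[k][:,2]))
E
```

```text
clock: 13.6
tool_pos: [0.5594, -0.2154, 0.2168]
ee_rot: [3.141, -0.0, -0.038]
wrist_force: [0.3, -0.4, -1.6]
opening: 0.0102
grasp_force: 59.8
clock: 13.9
tool_pos: [0.5594, -0.2155, 0.2158]
ee_rot: [3.141, -0.0, -0.038]
wrist_force: [0.0, 0.3, -0.3]
opening: 0.0097
grasp_force: 59.9
clock: 14.2
tool_pos: [0.5594, -0.2155, 0.2148]
ee_rot: [3.141, -0.0, -0.038]
wrist_force: [-0.1, 0.6, 1.0]
opening: 0.0103
grasp_force: 60.0
clock: 14.5
tool_pos: [0.5594, -0.2154, 0.2138]
ee_rot: [3.141, -0.0, -0.038]
wrist_force: [0.2, 0.0, 0.3]
opening: 0.01
grasp_force: 60.2
scene 177 0.1089
side 69 0.1098
scene 181 0.1088
side 74 0.1098
scene 178 0.1089
side 71 0.1094
F [ 0.13 -0.12  1.82] 15.1 [ 0.5594 -0.2154  0.2137] [ 3.1415e+00 -1.0000e-04 -3.8400e-02] [-0.05 -0.03  0.01]
prior side 84 0.11335113920837403
prior scene 206 0.11200594532206559
```

The table has sunk about 3.4 mm and the force is about 4 N once the gauge's weight is removed, which is consistent. 2.5 mm more to go.

```bash
python3 -m crank '[{"travel":[0,0,0.06],"yaw":0},{"travel":[0,0,0.06],"yaw":0},{"travel":[0,0,0],"yaw":0},{"travel":[0,0,0],"yaw":0},{"travel":[0,0,0],"yaw":0}]'
python3 chk.py
python3 - <<'E'
from h import *
a=grab('scene')['img'];b=grab('side')['img']
cv2.imwrite('pics/end.png',np.hstack([cv2.resize(a[220:340,150:270],(400,400)),cv2.resize(b[90:230,250:390],(400,400))])[...,::-1])
E
```

```text
clock: 15.6
tool_pos: [0.5594, -0.2154, 0.2115]
ee_rot: [3.141, -0.0, -0.038]
wrist_force: [-1.4, 0.0, 3.7]
opening: 0.01
grasp_force: 60.5
scene 179 0.1063
side 67 0.107
scene 180 0.1067
side 72 0.1069
scene 186 0.1064
side 70 0.1071
F [ 0.02 -0.21  3.81] 16.2 [ 0.5594 -0.2154  0.2113] [ 3.1415e+00 -1.0000e-04 -3.8400e-02] [-0.05 -0.06  0.02]
```

View pics/end.png

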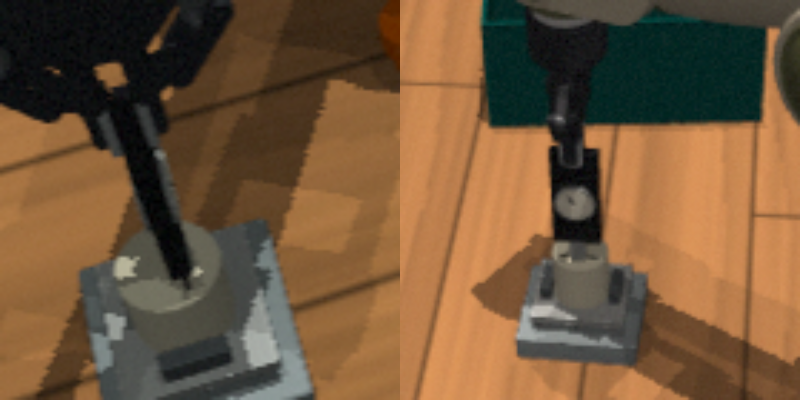

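The gauge stands upright with its foot on the line (scene crop (185,275), side (577,245)). The sink is about 6 mm and the push about 6 N, so I'm handing in.

```bash
python3 -c "
from station import ctrl
print(ctrl.job_done())"
```

```text
the job is handed in; nothing more can be done
None
```

I drew the gauge straight up out of its slot, stood it upright on the middle of the mallet head's line, and handed the job in while still gripping and pressing, with the table sunk about 6 mm at about 6 N (the hand-in returned no verdict).

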